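# Load the platen press and lower its plate gently

### The arm

A 6-joint arm with a two-finger parallel gripper is mounted at the origin on a cart in front of the work surface, level with it; the furniture and walls round the work are solid. World frame = base frame: x ahead of the robot, y to its left, z up, the work surface at z = 0. Lengths are in m, angles in degrees, forces in N, time in s.
With the tool pointing down it reaches from about 0.3 to 0.75 m from the base axis. Payload 8.5 kg.
Tool frame: the origin (TCP) lies between the finger pads; the fingertips stand env.finger_overhang ahead of it and the grasp point (between the pads) lies 2 mm behind it (env.finger_overhang is the distance from the TCP to the fingertips, in m); z points along the fingers, y is the line along which they close (so a half turn about z gives the same grasp; the last joint's range is limited). The gripper opens to 85 mm and grips with 20 to 120 N. Pads are 22 mm wide; open, the fingers measure 114 mm over their backs; the gripper's body (76 mm by 85 mm) begins 54 mm behind the grasp point. The pads swing forward as they close: fully open they stand 13 mm farther back than shut.
Start: joints at [-89.399, 21.807, 74.336, -0, 83.858, -12.336], TCP at [0.123, -0.536, 0.248] pointing down, gripper open.
Joint ranges: [-178.18, 178.18], [-50.72, 133.34], [12.68, 142.11], [-81.47, 261.47], [9.98, 163.14], [-165.26, 165.26]. Speed limits (degrees/s): [136.94, 136.94, 180, 180, 180, 180].

### API

Orientations are given as a 3x3 rotation matrix whose columns are the frame's x, y, z axes.
In Python, from rig import env gives the robot as it stands. The module is installed in compiled form; this text tells all that it offers.
- The arm moves only by the tool jog_arm, never from a script. Its arguments are lists of equal length, an entry for each row: "hand": the finger opening in m, from 0 to 0.0854; "travel": the shift along the world's x, y, z in m, a list of three; "yaw": the turn about the world's z in rad. A call has exactly 5 rows; each row shifts and turns the commanded pose from where the row before left it; what a row does not reach is not made up. A row lasts 1/8 s, in which the tool goes at most 62.5 mm and 10.7 degrees, less where a joint would pass 70% of its speed; a pose out of reach is approached as far as the arm can. A call is refused whole if a number of a shift passes 0.0625 or a number of a turn 0.188, either way. A call with a gripper value outside its range is refused whole. The fingers move at their own pace and stop on an object; "grip_force" is the grip in N (left out, the last holds). Time passes only in rows, so rows that do not move let the fingers close, or fill a call up. It gives the time, the measured TCP pose, the force, the opening and the grip force at its end, in the units of the state.
- env.observe(): the state, without advancing time (a new reading comes with each control period).
- env.get_image(name): name is "side" or "top"; returns the picture (480x640x3 uint8, red, green, blue); there is no depth.
- env.calibration(name): a dict with "fx", "fy", "cx", "cy" (pixels), "position" and "rotation" of the camera in the world. Camera axes: x right, y down, z forward; pixel columns grow to the right and rows downward; lengths in m; the calibration is good to about 2 mm. A picture is of the moment at which its call begins. calibration takes no time and is no camera call.
- env.close_job(): hands the job in; it is judged then, once.
The state is a dict: "time_s": time; "q": joint angles; "qvel": joint speeds; "joint_efforts": joint torques, N m; "position": TCP position; "tool_rot": TCP orientation; "ft_force": force on the tool from outside, world axes, zero at the start; "wrist_torque": the same for the moment, N m; "grip_width": finger opening in m; "gripper_force": force on a finger pad.
Only numpy, scipy, OpenCV 4.12 (cv2) and the standard library are available. Lean on these libraries where they do the work, as an engineer would, in place of code of your own. Each camera call takes 0.05 s, during which the arm holds its last target. There are 200 camera calls.

### The job

Lay the cork sanding block flat and lengthwise along the middle of the raised rail of the little platen press, its far end right up against the back stop, reaching in under the raised press plate, and let go of it while the plate is still up. Then take the plate by its handle and lower it gently, without letting it drop and without bearing down hard, until it rests on the cork, and let go. Leave the rubber block, the cup and the whetstone where they are.

Things in the scene. Friction and masses are not known exactly. Their poses are not given: they have to be found in the camera images.
- press: Small fixed bench press; grey base 235 x 150 x 12 mm. Origin on the table below the hinge axis (axis 54 mm up), mid-width; x points from the open mouth (faces the robot) to the hinge, y along the axis, z up; base from x=-205 to 30 mm. Steel rail along x on it: x=-175 to -55, 34 mm wide, top 26 mm up. Back stop: upright bar across the rail, front face x=-60, 60 mm wide, top 48 mm up.
- press_seat (a point): Where the cork block's centre belongs: block on the rail, its far end touching the back stop (x=-99 mm in the press frame, 40 mm above the table). Axes as the press.
- press_plate (a joint): Plate hinge, rad: 0 = plate level, as it rests on a well loaded cork block; grows as the plate rises; range -0.12 (lowest, press empty) to 1.12 (upper stop); starts at 0.95 to 1.1. Stiff hinge (friction 0.47 N m): above about 0.85 rad the plate stays up; lower down its weight (0.6 kg, about 0.7 N m when level) wins and it falls unless held.
- plate_root (a point): Hinged aluminium plate 185 x 120 x 10 mm, two ribs on top (21 mm high in all), with handle. Origin on the hinge axis, mid-width; axes as the press at joint 0; z normal to the plate; underside in z=0, from x=-200 to -15 mm. Raised, it overhangs the seat: an upright tool cannot get in; lean the tool's upper end back towards the mouth, 30 to 45 degrees.
- plate_handle (a point): Middle of the plate's handle: round wooden bar, diameter 18 mm, 92 mm long along y, at x=-265, z=6 mm in the plate's frame (265 mm from the hinge axis). Two steel side arms at y=+-54 mm hold it off the plate's front edge, leaving a 56 mm window between bar and plate for a finger. Axes as the plate.
- cork_center (a point): Centre of the cork sanding block, a brown speckled plain block 48 (x) x 78 (y, its long axis) x 28 mm (z, up), 0.12 kg, loose, lying flat on the table (centre 14 mm up) left or right in front of the press. Either end may go to the back stop.
- rubber_block: Black rubber sanding block with an arched top, 44 x 103 (y) x 37 mm, loose bystander, stands on the opposite side from the cork. Origin at the centre of its underside.
- cup: Black cup, diameter 72, 60 mm high, loose bystander behind on the left. Origin at the centre of its underside.
- whetstone: Two-tone whetstone, a flat brown-on-grey bar 42 x 120 (y) x 24 mm, loose bystander lying behind on the right. Origin at the centre of its underside.
There are look-alikes about, which are no part of the job. Several things look just like the part that bears cork_center: the one meant starts nearest to the robot's base.

How it is judged:
By the outcome, as a careful person would: the job done as asked, in the order asked, and still so for the second after the job is handed in, with the robot touching nothing.
It also fails if it takes over 70 s, if anything falls off the work surface, if the arm or the gripper's body presses on something with over 40 N, if the wrist force passes 120 N, or if a joint passes its speed limit or range.

## Working session

There is one attempt and no reset: what is moved stays moved. The work goes in short steps, Python scripts to look and compute and a tool call to move; the robot and the scene stay as the last step left them, time stands still between calls to the robot, and variables do not carry over. Pictures are saved under pics/ and viewed, at most 10 in all, crops included, and the job is handed in when it is done.

Besides the shell and the picture viewer there is one more tool, called after "Emit:" as name([rows], argument=value, ...), one row to a line, values as JSON. jog_arm: Moves the arm, as the interface text tells. Its arguments: {"type":"object","properties":{"hand":{"type":"array"},"travel":{"type":"array"},"yaw":{"type":"array"},"grip_force":{"type":"number"}},"required":["hand","travel","yaw"]}

```bash
mkdir -p pics; python3 - <<'E'
from rig import env
import cv2
for n in("top","side"):
    cv2.imwrite(f"pics/{n}0.png",env.get_image(n)[:,:,::-1]); print(env.calibration(n))
s=env.observe();print(s,env.finger_overhang)
E
```

```text
{'fx': 435.62217058167664, 'fy': 435.62217058167664, 'cx': 323.47568918020545, 'cy': 238.24927335967234, 'position': array([0.51974693, 0.04797455, 1.29219478]), 'rotation': array([[ 0.00408473, -0.99455908,  0.10409396],
       [-0.99999047, -0.00422295, -0.00110743],
       [ 0.00154099, -0.10408845, -0.99456685]])}
{'fx': 543.7087131152708, 'fy': 543.7087131152708, 'cx': 314.28706441790746, 'cy': 233.4985067737642, 'position': array([1.53666943, 0.76256887, 1.08413402]), 'rotation': array([[-0.617765  ,  0.52463598, -0.58576744],
       [ 0.7863425 ,  0.40679329, -0.46495666],
       [-0.00564672, -0.74784778, -0.66384622]])}
{'time_s': 0.1, 'q': array([-8.93977372e+01,  2.18372886e+01,  7.43798502e+01, -1.19319618e-04,
        8.38569948e+01, -1.23348215e+01]), 'qvel': array([ 0.02369937, -0.18360297, -0.09838868, -0.00149413, -0.02894077,
        0.01947142]), 'joint_efforts': array([ 3.76233380e-03, -4.49217474e+01, -2.31654078e+01, -1.88793406e-04,
        3.71965813e-03, -4.39025627e-06]), 'position': array([ 0.12313817, -0.5357925 ,  0.24777531]), 'tool_rot': array([[ 9.74616445e-01,  2.23881186e-01, -1.56707157e-05],
       [ 2.23881019e-01, -9.74615625e-01,  1.29378088e-03],
       [ 2.74380274e-04, -1.26444850e-03, -9.99999163e-01]]), 'ft_force': array([0.48118119, 0.27705835, 0.41887004]), 'wrist_torque': array([-0.01900556,  0.0344025 ,  0.03702527]), 'gripper_force': 0.0, 'grip_width': 0.0850862907709248} 0.017
```

View pics/top0.png

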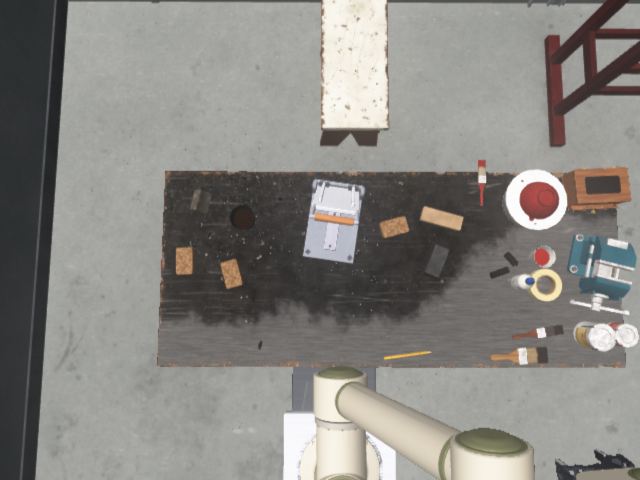

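View pics/side0.png

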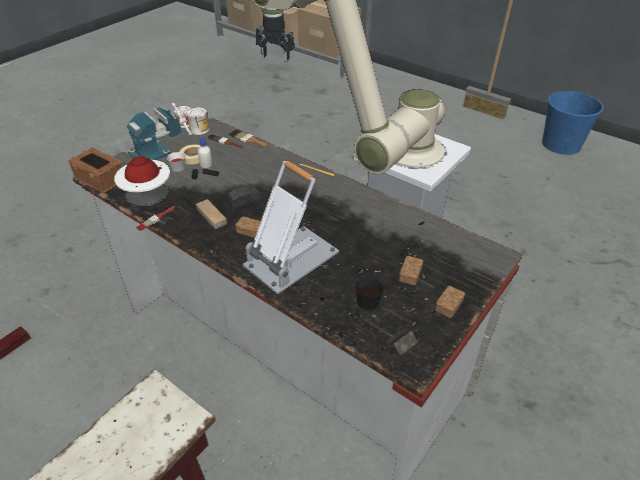

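The overhead view shows three corks, at (184,261), (232,273) and (395,227). The press is around (335,220) and the rubber block is at (437,261). The cork nearest the base, on the side opposite the rubber, is the one at (232,273). I'll enlarge it to measure.

```bash
python3 - <<'E'
import cv2,numpy as np
a=cv2.imread("pics/top0.png");b=cv2.imread("pics/side0.png")
p=cv2.resize(a[170:290,200:380],None,fx=4.4,fy=4.4,interpolation=cv2.INTER_CUBIC)
cv2.imwrite("pics/c1.png",p)
p=cv2.resize(b[150:300,230:380],None,fx=4,fy=4,interpolation=cv2.INTER_CUBIC)
cv2.imwrite("pics/c2.png",p)
E
```

```text
(no output)
```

View pics/c1.png

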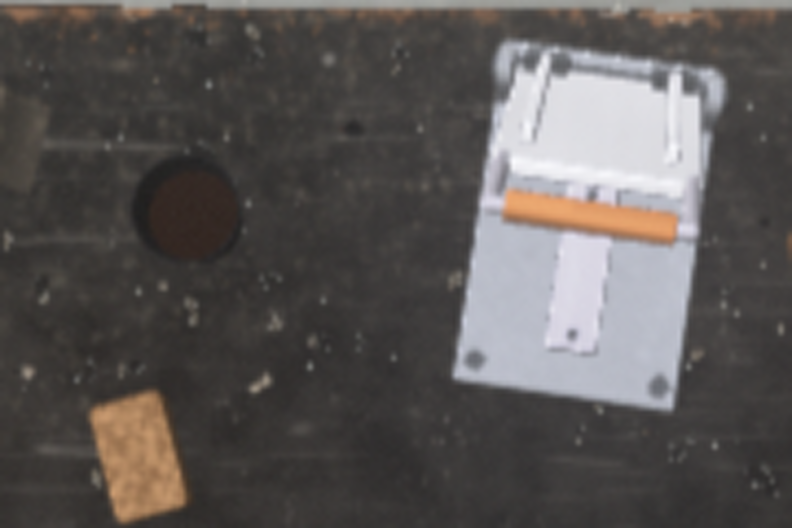

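View pics/c2.png

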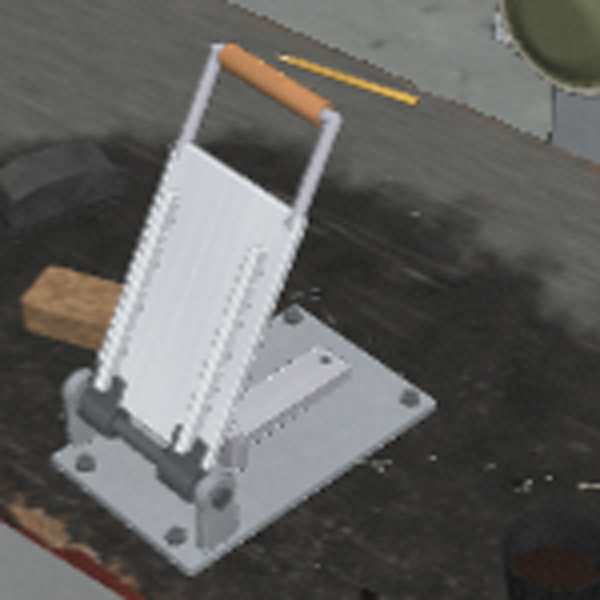

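```bash
cat > h.py <<'E'
import numpy as np,cv2
from scipy.optimize import least_squares
from rig import env
C={n:env.calibration(n) for n in("top","side")}
def proj(n,P):
    c=C[n];q=(np.atleast_2d(P)-c["position"])@c["rotation"]
    return np.c_[c["fx"]*q[:,0]/q[:,2]+c["cx"],c["fy"]*q[:,1]/q[:,2]+c["cy"]]
def c1(u):return (np.array(u,float)+.5)/4.4-.5+[200,170]
def c2(u):return (np.array(u,float)+.5)/4-.5+[230,150]
def W(p,P):
    c,s=np.cos(p[2]),np.sin(p[2]);P=np.atleast_2d(P).astype(float)
    return P@np.array([[c,-s,0],[s,c,0],[0,0,1]]).T+[p[0],p[1],0]
def plate(th,P):
    P=np.atleast_2d(P);c,s=np.cos(th),np.sin(th)
    return np.c_[P[:,0]*c-P[:,2]*s,P[:,1],.054-P[:,0]*s*1+P[:,2]*c]
E
cat > fit.py <<'E'
from h import *
B=np.array([[-.205,.075,.012],[-.205,-.075,.012],[-.175,.017,.026],[-.175,-.017,.026]])
Bs=np.array([[-.205,.075,.012],[.03,-.075,.012],[.03,.075,.012]])
H=np.array([[-.265,.046,.006],[-.265,-.046,.006]])
tb=c1([[455,379],[673,410],[545,347],[597,354]]);th=c1([[504,206],[676,229]])
sb=c2([[435,405],[55,460],[192,572]]);sh=c2([[325,110],[225,54]])
def f(p):
    h=W(p,plate(p[3],H))
    return np.r_[proj("top",W(p,B))-tb,proj("side",W(p,Bs))-sb,proj("top",h)-th,proj("side",h)-sh].ravel()
r=least_squares(f,[.6,.05,0,1],loss="soft_l1");print("press",r.x,"\n",r.fun.reshape(-1,2).round(1))
p=r.x
print("seat",W(p,[-.099,0,.04]),"handle",W(p,plate(p[3],[-.265,0,.006])))
K=np.array([[-1,-1],[-1,1],[1,1],[1,-1]])*[.024,.039]
T=c1([[122,523],[90,408],[158,390],[187,503]])
g=lambda k:(proj("top",W(k,np.c_[K,[.028]*4]))-T).ravel()
k=min((least_squares(g,[.45,.3,a]) for a in(-1.5,-.2,.2,1.3,1.8)),key=lambda r:r.cost);print("cork",k.x,k.fun.reshape(-1,2).round(1));k=k.x
b=cv2.imread("pics/side0.png")
s=4;im=cv2.resize(b[240:300,380:450],None,fx=8,fy=8,interpolation=cv2.INTER_CUBIC)
for z in(0,.028):
    q=(proj("side",W(k,np.c_[K,[z]*4]))-[380,240]+.5)*8
    cv2.polylines(im,[q.astype(int)],True,(0,255,0) if z else(255,0,0),1)
a=cv2.resize(cv2.imread("pics/top0.png")[250:310,205:275],None,fx=8,fy=8,interpolation=cv2.INTER_CUBIC)
for z in(0,.028):
    q=(proj("top",W(k,np.c_[K,[z]*4]))-[205,250]+.5)*8
    cv2.polylines(a,[q.astype(int)],True,(0,255,0) if z else(255,0,0),1)
im=cv2.resize(np.vstack([im]),(395,339));a=cv2.resize(a,(395,339))
cv2.imwrite("pics/ov.png",np.hstack([a,im]))
E
python3 fit.py
```

```text
press [ 0.79535987  0.00894423 -0.12123276  1.09516056] 
 [[-0.6  0.3]
 [ 0.5 -0.4]
 [-0.2 -0.5]
 [-0.4 -0.6]
 [ 0.1 -1.8]
 [-1.6 -0.6]
 [ 0.1 -0.4]
 [-0.5  0. ]
 [-0.3 -0.3]
 [ 0.2 -0.6]
 [ 0.1 -1.2]]
seat [[0.6970865 0.0209169 0.04     ]] handle [[0.66961115 0.02426423 0.29233289]]
cork [ 0.5492551   0.31291022 -1.28528654] [[-0.7  0.1]
 [-0.3  0.2]
 [ 0.3 -0.3]
 [ 0.7 -0. ]]
```

View pics/ov.png

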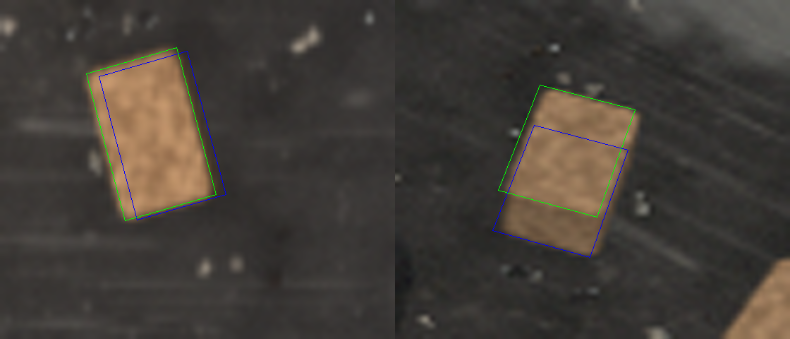

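The overlay shows the cork fit lines up in both views, apart from about 1 mm in y. The plate is at about 1.095 rad, and the press is yawed about -6.9°.

The tool stays upright under this interface. So I'll set the cork on the front of the rail while gripping its near end, then push it to the stop with the back of the open front finger.

Emit:
jog_arm([
  [0.024,0.05,0],
  [0.024,0.05,0],
  [0.024,0.05,0],
  [0.024,0.05,0],
  [0.024,0.05,0],
], hand=[0.085,0.085,0.085,0.085,0.085], yaw=[0.059,0,0,0,0], grip_force=40)

```text
time_s: 0.72
position: [0.2435, -0.2842, 0.2482]
tool_rot: [[0.96, 0.28, 0.0], [0.28, -0.96, 0.0], [0.0, -0.0, -1.0]]
ft_force: [0.4, -0.1, 0.5]
grip_width: 0.0853
gripper_force: 0.0
```

Emit:
jog_arm([
  [0.024,0.05,0],
  [0.024,0.05,0],
  [0.024,0.05,0],
  [0.024,0.05,0],
  [0.024,0.05,0],
], hand=[0.085,0.085,0.085,0.085,0.085], yaw=[0,0,0,0,0])

```text
time_s: 1.35
position: [0.3635, -0.0342, 0.2484]
tool_rot: [[0.96, 0.281, 0.0], [0.281, -0.96, -0.0], [0.0, 0.0, -1.0]]
ft_force: [0.7, -1.2, -0.3]
grip_width: 0.085
gripper_force: 0.0
```

Emit:
jog_arm([
  [0.024,0.05,0],
  [0.024,0.05,0],
  [0.024,0.05,0],
  [0.024,0.05,0],
  [0.024,0.05,0],
], hand=[0.085,0.085,0.085,0.085,0.085], yaw=[0,0,0,0,0])

```text
time_s: 1.98
position: [0.4835, 0.2159, 0.248]
tool_rot: [[0.96, 0.281, -0.0], [0.281, -0.96, -0.0], [-0.0, 0.0, -1.0]]
ft_force: [0.4, -0.7, 0.7]
grip_width: 0.0851
gripper_force: 0.0
```

Emit:
jog_arm([
  [0.021,0.044,-0.02],
  [0.0205,0.044,-0.02],
  [0,0,-0.05],
  [0,0,-0.05],
  [0,0,-0.03],
], hand=[0.085,0.085,0.085,0.085,0.085], yaw=[0,0,0,0,0])

```text
time_s: 2.6
position: [0.5235, 0.3017, 0.0754]
tool_rot: [[0.96, 0.281, -0.004], [0.281, -0.96, -0.001], [-0.004, 0.0, -1.0]]
ft_force: [0.1, 0.5, 0.6]
grip_width: 0.0851
gripper_force: 0.0
```

```bash
python3 - <<'E'
from rig import env
import cv2,numpy as np
a=env.get_image("top")[200:320,180:300,::-1];b=env.get_image("side")[210:310,360:460,::-1]
cv2.imwrite("pics/g1.png",np.hstack([cv2.resize(a,(400,400)),cv2.resize(b,(400,400))]))
E
```

```text
(no output)
```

View pics/g1.png

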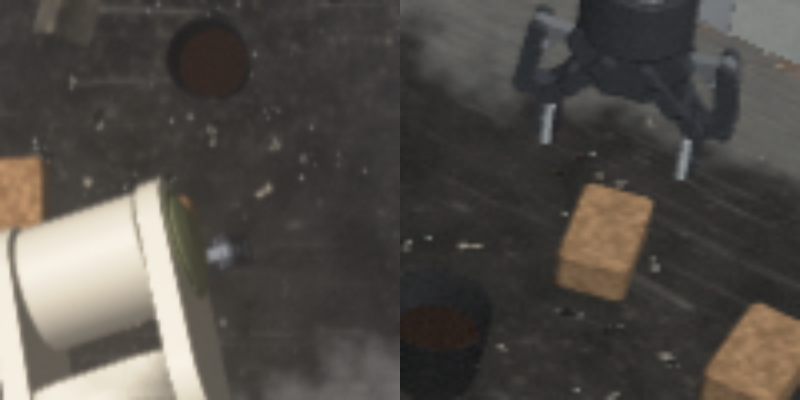

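The side crop shows the fingertips straddling the near end of the cork, with the cork centred between them at about (605,240). I'll descend and grip.

Emit:
jog_arm([
  [0.001,0.002,-0.02],
  [0,0,-0.016],
  [0,0,-0.012],
  [0,0,0],
  [0,0,0],
], hand=[0.085,0.085,0.085,0.085,0.085], yaw=[0,0,0,0,0])

```text
time_s: 3.32
position: [0.526, 0.3041, 0.031]
tool_rot: [[0.96, 0.281, 0.001], [0.281, -0.96, 0.0], [0.001, -0.0, -1.0]]
ft_force: [-0.9, -0.2, 0.7]
grip_width: 0.085
gripper_force: 0.0
```

Emit:
jog_arm([
  [0,0,0],
  [0,0,0],
  [0,0,0],
  [0,0,0],
  [0,0,0],
], hand=[0.04,0.04,0.04,0.04,0.04], yaw=[0,0,0,0,0])

```text
time_s: 3.95
position: [0.5258, 0.3042, 0.0311]
tool_rot: [[0.96, 0.281, 0.001], [0.281, -0.96, 0.001], [0.001, -0.0, -1.0]]
ft_force: [-2.4, 0.1, 6.5]
grip_width: 0.0472
gripper_force: 41.4
```

Emit:
jog_arm([
  [0,0,0.01],
  [0,0,0.025],
  [0,0,0.03],
  [0,0,0.025],
  [0,0,0],
], hand=[0.04,0.04,0.04,0.04,0.04], yaw=[0,0,0,0,0])

```text
time_s: 4.58
position: [0.5263, 0.3042, 0.1222]
tool_rot: [[0.96, 0.281, 0.004], [0.281, -0.96, 0.001], [0.004, -0.0, -1.0]]
ft_force: [-0.0, -0.7, -2.2]
grip_width: 0.0471
gripper_force: 41.2
```

Emit:
jog_arm([
  [0.008,-0.05,0],
  [0.008,-0.05,0],
  [0.008,-0.05,0],
  [0.008,-0.05,0],
  [0.008,-0.05,0],
], hand=[0.04,0.04,0.04,0.04,0.04], yaw=[-0.08,-0.08,-0.08,-0.08,-0.08])

```text
time_s: 5.2
position: [0.5651, 0.0524, 0.1191]
tool_rot: [[0.993, -0.118, -0.002], [-0.118, -0.993, 0.0], [-0.002, -0.0, -1.0]]
ft_force: [0.4, 0.1, -1.3]
grip_width: 0.0469
gripper_force: 41.4
```

Emit:
jog_arm([
  [0.001,-0.017,0],
  [0,0,0],
  [0,0,0],
  [0,0,0],
  [0,0,0],
], hand=[0.04,0.04,0.04,0.04,0.04], yaw=[-0.006,0,0,0,0])

```text
time_s: 5.82
position: [0.5665, 0.0379, 0.1204]
tool_rot: [[0.993, -0.12, 0.0], [-0.12, -0.993, 0.0], [0.0, -0.0, -1.0]]
ft_force: [-0.2, 0.7, -1.8]
grip_width: 0.047
gripper_force: 41.4
```

```bash
python3 - <<'E'
from h import *
a=env.get_image("top")[190:310,260:380,::-1];b=env.get_image("side")[160:300,240:380,::-1]
cv2.imwrite("pics/g2.png",np.hstack([cv2.resize(a,(400,400)),cv2.resize(b,(400,400),interpolation=cv2.INTER_CUBIC)]))
o=env.observe();print(o["position"],o["tool_rot"],o["q"],o["ft_force"])
E
```

```text
[0.56659375 0.03751281 0.1203793 ] [[ 9.92763631e-01 -1.20084804e-01  1.16702084e-04]
 [-1.20084810e-01 -9.92763636e-01  4.13819461e-05]
 [ 1.10888242e-04 -5.50966385e-05 -9.99999992e-01]] [-8.15584273e+00  3.05290296e+01  8.24675386e+01  3.58030976e-03
  6.69971493e+01  8.87397554e+01] [-0.65779344 -0.41906536 -1.83122504]
```

View pics/g2.png

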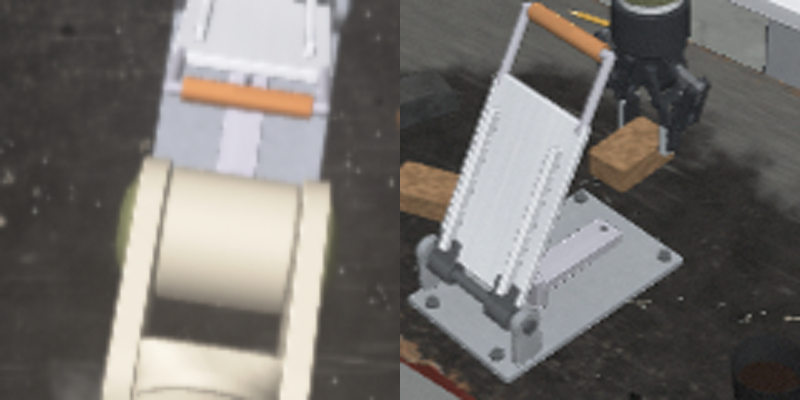

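The cork is held level and in line with the rail, with the handle clear ahead of the wrist. I'll move forward and set it down.

Emit:
jog_arm([
  [0.015,-0.002,-0.02],
  [0.014,-0.002,-0.02],
  [0.014,-0.002,-0.01],
  [0,0,-0.005],
  [0,0,0],
], hand=[0.04,0.04,0.04,0.04,0.04], yaw=[0,0,0,0,0])

```text
time_s: 6.55
position: [0.6093, 0.0311, 0.0654]
tool_rot: [[0.993, -0.121, -0.001], [-0.121, -0.993, 0.0], [-0.001, -0.0, -1.0]]
ft_force: [0.5, 0.4, -1.3]
grip_width: 0.0467
gripper_force: 41.4
```

Emit:
jog_arm([
  [0,0,-0.003],
  [0,0,-0.002],
  [0,0,-0.001],
  [0,0,0],
  [0,0,0],
], hand=[0.04,0.04,0.04,0.04,0.04], yaw=[0,0,0,0,0])

```text
time_s: 7.18
position: [0.6097, 0.031, 0.0594]
tool_rot: [[0.993, -0.121, 0.0], [-0.121, -0.993, -0.0], [0.0, 0.0, -1.0]]
ft_force: [-0.7, -0.4, -1.0]
grip_width: 0.0471
gripper_force: 41.4
```

Emit:
jog_arm([
  [0,0,-0.001],
  [0,0,-0.001],
  [0,0,-0.001],
  [0,0,0],
  [0,0,0],
], hand=[0.04,0.04,0.04,0.04,0.04], yaw=[0,0,0,0,0])

```text
time_s: 7.8
position: [0.6096, 0.031, 0.0571]
tool_rot: [[0.993, -0.121, 0.0], [-0.121, -0.993, -0.0], [0.0, 0.0, -1.0]]
ft_force: [-2.9, -0.3, 6.7]
grip_width: 0.0471
gripper_force: 42.1
```

Emit:
jog_arm([
  [0,0,0],
  [0,0,0],
  [0,0,0],
  [0,0,0],
  [0,0,0],
], hand=[0.06,0.085,0.085,0.085,0.085], yaw=[0,0,0,0,0])

```text
time_s: 8.43
position: [0.6096, 0.031, 0.0563]
tool_rot: [[0.993, -0.121, -0.0], [-0.121, -0.993, 0.0], [-0.0, 0.0, -1.0]]
ft_force: [-0.4, -0.2, -0.1]
grip_width: 0.0847
gripper_force: 0.0
```

```bash
python3 - <<'E'
from h import *
b=env.get_image("side")[160:300,240:380,::-1]
cv2.imwrite("pics/g3.png",cv2.resize(b,(600,600),interpolation=cv2.INTER_CUBIC))
E
```

```text
(no output)
```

View pics/g3.png

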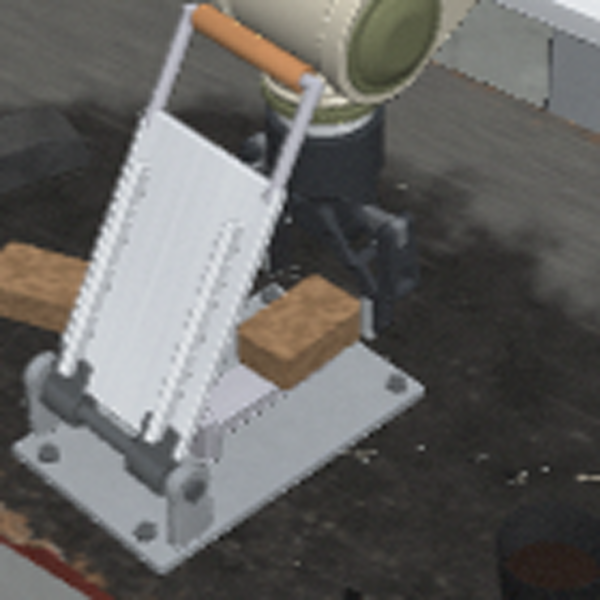

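Emit:
jog_arm([
  [-0.02,0.0024,0],
  [-0.025,0.003,0],
  [-0.03,0.0036,0],
  [-0.03,0.0036,0],
  [0,0,0],
], hand=[0.085,0.085,0.085,0.085,0.085], yaw=[0,0,0,0,0])

```text
time_s: 9.1
position: [0.5031, 0.0439, 0.0565]
tool_rot: [[0.993, -0.121, -0.001], [-0.121, -0.993, 0.0], [-0.001, -0.0, -1.0]]
ft_force: [-0.6, -0.1, -0.0]
grip_width: 0.0849
gripper_force: 0.0
```

Emit:
jog_arm([
  [0,0,0],
  [0,0,0],
  [0,0,0],
  [0,0,0],
  [0,0,0],
], hand=[0.085,0.085,0.085,0.085,0.085], yaw=[0.175,0.175,0.175,0.175,0.175])

```text
time_s: 9.72
position: [0.5057, 0.0434, 0.0564]
tool_rot: [[0.725, 0.688, 0.001], [0.688, -0.725, -0.0], [0.001, 0.001, -1.0]]
ft_force: [-0.0, -1.0, -0.0]
grip_width: 0.0848
gripper_force: 0.0
```

Emit:
jog_arm([
  [0,0,0],
  [0,0,0],
  [0,0,0],
  [0,0,0],
  [0,0,0],
], hand=[0.085,0.085,0.085,0.085,0.085], yaw=[0.175,0.175,0.175,0.17,0])

```text
time_s: 10.35
position: [0.5055, 0.0434, 0.0564]
tool_rot: [[0.123, 0.992, 0.001], [0.992, -0.123, -0.0], [-0.0, 0.001, -1.0]]
ft_force: [0.3, 0.1, 1.4]
grip_width: 0.0846
gripper_force: 0.0
```

```bash
python3 - <<'E'
from h import *
p=[ 0.79536,0.00894,-0.12123]
for z in(.02,.03,.04,.05):print(z,proj("side",W(p,[[-.187,.047,z],[-.176,.047,z],[-.187,.043,z]])).round(1).tolist())
# block corners at guess: top z=.054
img=env.get_image("side");cv2.imwrite("pics/p1.png",img[:,:,::-1])
for c in(-.163,-.158,-.168):print(c,((proj("side",W(p,[[c+.039,.024,.026],[c+.039,-.024,.054],[c-.039,-.024,.054],[c-.039,.024,.054],[c-.039,.024,.026]]))-[240,160]+.5)*4.2857).round().tolist())
o=env.observe();print(o["position"],o["tool_rot"],o["q"])
E
```

```text
0.02 [[327.1, 245.3], [324.5, 247.2], [326.1, 244.7]]
0.03 [[327.2, 242.8], [324.5, 244.6], [326.2, 242.1]]
0.04 [[327.2, 240.2], [324.5, 242.1], [326.2, 239.5]]
0.05 [[327.2, 237.6], [324.5, 239.5], [326.2, 236.9]]
-0.163 [[284.0, 391.0], [233.0, 325.0], [317.0, 271.0], [367.0, 303.0], [367.0, 335.0]]
-0.158 [[279.0, 394.0], [228.0, 329.0], [311.0, 274.0], [362.0, 307.0], [362.0, 338.0]]
-0.168 [[290.0, 387.0], [239.0, 321.0], [322.0, 267.0], [372.0, 300.0], [372.0, 331.0]]
[0.50532379 0.04344796 0.05635673] [[ 1.25298667e-01  9.92118812e-01  7.11610670e-04]
 [ 9.92119067e-01 -1.25298646e-01 -7.43138924e-05]
 [ 1.54356426e-05  7.15313946e-04 -9.99999744e-01]] [-8.48202646e+00  3.09143569e+01  9.62605609e+01  2.26351389e-03
  5.27841279e+01 -1.28539078e+00]
```

Emit:
jog_arm([
  [0.02,-0.0016,-0.009],
  [0.01,-0.0012,0],
  [0.0099,-0.0012,0],
  [0.0099,-0.0012,0],
  [0.0099,-0.0012,0],
], hand=[0.085,0.085,0.085,0.085,0.085], yaw=[0.004,0,0,0,0])

```text
time_s: 11.02
position: [0.5648, 0.0371, 0.0474]
tool_rot: [[0.118, 0.993, -0.0], [0.993, -0.118, 0.0], [-0.0, -0.0, -1.0]]
ft_force: [-1.5, -0.8, 0.2]
grip_width: 0.0853
gripper_force: 0.4
```

Emit:
jog_arm([
  [0.0079,-0.001,0],
  [0.0079,-0.001,0],
  [0.006,-0.0007,0],
  [0.006,-0.0007,0],
  [0,0,0],
], hand=[0.085,0.085,0.085,0.085,0.085], yaw=[0,0,0,0,0])

```text
time_s: 11.65
position: [0.5927, 0.0337, 0.0473]
tool_rot: [[0.118, 0.993, 0.001], [0.993, -0.118, -0.0], [-0.0, 0.001, -1.0]]
ft_force: [0.3, -0.4, 0.8]
grip_width: 0.085
gripper_force: 0.0
```

```bash
python3 - <<'E'
from h import *
o=env.observe();print(o["position"],o["tool_rot"][:,1],o["ft_force"])
d=o["position"][:2]-[.79536,.00894];print(d@[.99266,-.12094],d@[.12094,.99266])
img=env.get_image("side");cv2.imwrite("pics/g4.png",cv2.resize(img[160:300,240:380,::-1],(600,600),interpolation=cv2.INTER_CUBIC))
E
```

```text
[0.59265462 0.03368734 0.04733411] [ 9.93037305e-01 -1.17797487e-01  8.14093776e-04] [ 0.34852035 -0.44134866  0.84085009]
-0.2042104643385066 5.050117106066248e-05
```

View pics/g4.png

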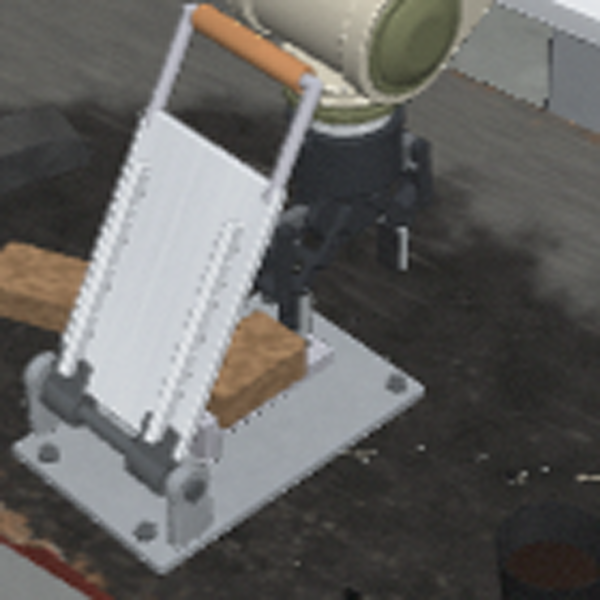

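Pushing works. The cork is square on the rail, with its near right corner at (305,350) and the back stop close, near (210,440). I'll continue slowly while watching the force.

Emit:
jog_arm([
  [0.003,-0.0004,0],
  [0.003,-0.0004,0],
  [0.002,-0.0002,0],
  [0,0,0],
  [0,0,0],
], hand=[0.085,0.085,0.085,0.085,0.085], yaw=[-0.003,0,0,0,0])

```text
time_s: 12.32
position: [0.6003, 0.0327, 0.0474]
tool_rot: [[0.121, 0.993, 0.0], [0.993, -0.121, -0.0], [-0.0, 0.0, -1.0]]
ft_force: [0.2, 1.5, -0.3]
grip_width: 0.0852
gripper_force: 0.0
```

Emit:
jog_arm([
  [0.002,-0.0002,0],
  [0.001,-0.0001,0],
  [0.001,-0.0001,0],
  [0,0,0],
  [0,0,0],
], hand=[0.085,0.085,0.085,0.085,0.085], yaw=[0,0,0,0,0])

```text
time_s: 12.95
position: [0.6019, 0.0328, 0.0474]
tool_rot: [[0.12, 0.993, -0.006], [0.993, -0.12, 0.001], [-0.0, -0.006, -1.0]]
ft_force: [-12.6, 2.3, 7.7]
grip_width: 0.085
gripper_force: 7.3
```

The 12 N reading and the pose (press x = -195 mm, plus 57 mm to the finger back, gives -138) confirm the cork is against the stop. I'll back off, rise and go to the handle.

Emit:
jog_arm([
  [-0.005,0.0006,0],
  [-0.02,0.0024,0],
  [-0.02,0.0024,0],
  [-0.02,0.0024,0],
  [0,0,0],
], hand=[0.085,0.085,0.085,0.085,0.085], yaw=[0,0,0,0,0])

```text
time_s: 13.58
position: [0.5386, 0.0403, 0.0475]
tool_rot: [[0.121, 0.993, -0.0], [0.993, -0.121, 0.0], [0.0, -0.0, -1.0]]
ft_force: [0.5, 0.2, -0.2]
grip_width: 0.0852
gripper_force: 0.0
```

Emit:
jog_arm([
  [0,0,0.06],
  [0,0,0.06],
  [0,0,0.06],
  [0,0,0.06],
  [0,0,0.06],
], hand=[0.06,0.06,0.06,0.06,0.06], yaw=[0,0,0,0,0])

```text
time_s: 14.2
position: [0.5395, 0.04, 0.3499]
tool_rot: [[0.121, 0.993, 0.002], [0.993, -0.121, -0.0], [-0.0, 0.002, -1.0]]
ft_force: [1.3, -0.3, 0.1]
grip_width: 0.0603
gripper_force: 0.0
```

Emit:
jog_arm([
  [0,0,0.01],
  [0,0,0],
  [0,0,0],
  [0,0,0],
  [0,0,0],
], hand=[0.06,0.06,0.06,0.06,0.06], yaw=[0,0,0,0,0])

```text
time_s: 14.82
position: [0.5391, 0.0402, 0.3567]
tool_rot: [[0.121, 0.993, -0.001], [0.993, -0.121, 0.0], [0.0, -0.001, -1.0]]
ft_force: [0.0, 0.3, 1.1]
grip_width: 0.0602
gripper_force: 0.0
```

```bash
python3 - <<'E'
from h import *
o=env.observe();print(o["position"],o["tool_rot"][:,1],o["ft_force"],o["grip_width"])
a=env.get_image("top");b=env.get_image("side")
cv2.imwrite("pics/t5.png",a[:,:,::-1]);cv2.imwrite("pics/s5.png",b[:,:,::-1])
p=[0.79536,0.00894,-0.12123]
def orange(im):
    h=cv2.cvtColor(im,cv2.COLOR_RGB2HSV);m=((h[...,0]<16)&(h[...,0]>5)&(h[...,1]>150)&(h[...,2]>120)).astype(np.uint8)
    n,l,s,c=cv2.connectedComponentsWithStats(m);return [(s[i].tolist(),c[i].round(1)) for i in range(1,n) if s[i][4]>40]
print("top",orange(a),"side",orange(b))
for t in(1.05,1.08,1.1,1.12):
    h=W(p,plate(t,[-.265,0,.006]));print(t,h.round(4),proj("top",h),proj("side",h))
# cork rear-left corner prediction
q=proj("side",W(p,[[-.138,.024,.054],[-.138,.024,.026],[-.06,.024,.026]]));print(((q-[240,160]+.5)*4.2857).round())
im=cv2.resize(b[160:300,240:380,::-1],(600,600),interpolation=cv2.INTER_CUBIC)
for Z in(.026,.054):
  q=(proj("side",W(p,[[-.138,.024,Z],[-.06,.024,Z],[-.06,-.024,Z],[-.138,-.024,Z]]))-[240,160]+.5)*4.2857
  cv2.polylines(im,[q.astype(int)],True,(0,255,0),1)
cv2.imwrite("pics/g5.png",im)
E
```

```text
[0.53911642 0.04017814 0.35667925] [ 0.99268888 -0.12069501 -0.00122404] [0.04634192 0.3141525  1.1353378 ] 0.06018069003926554
top [] side []
1.05 [[0.6593 0.0255 0.2869]] [[332.69971186 223.62329898]] [[301.31339988 169.20599015]]
1.08 [[0.6661 0.0247 0.2905]] [[333.09884456 220.49648254]] [[299.3315561  169.11112999]]
1.1 [[0.6707 0.0241 0.2929]] [[333.36847089 218.38160526]] [[297.98308452 169.09658195]]
1.12 [[0.6754 0.0236 0.2951]] [[333.64072652 216.24402455]] [[296.6133514  169.12139592]]
[[299. 349.]
 [299. 380.]
 [213. 439.]]
```

View pics/g5.png

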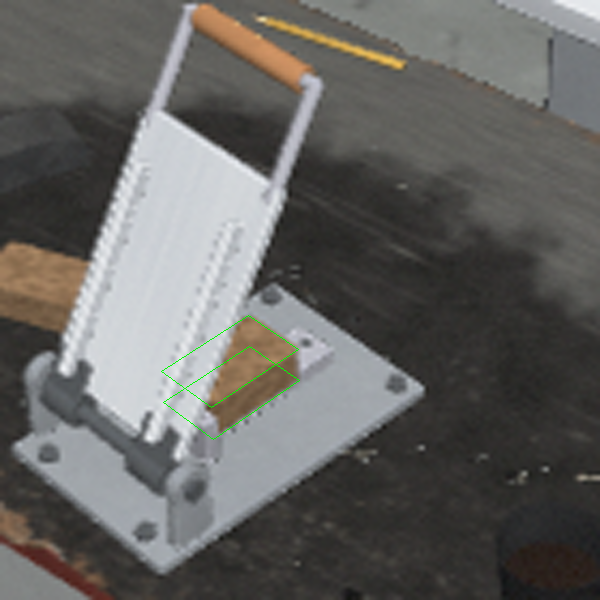

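The overlay shows the cork exactly on the predicted seat outline, and the handle centre is at about (253,46) in the crop, so about 1.09 rad. Next I'll grip the handle.

Emit:
jog_arm([
  [0.045,-0.0055,0],
  [0.045,-0.0055,0],
  [0.039,-0.0048,0],
  [0,0,0],
  [0,0,-0.01],
], hand=[0.06,0.06,0.06,0.06,0.06], yaw=[0,0,0,0,0])

```text
time_s: 15.55
position: [0.6679, 0.0245, 0.3476]
tool_rot: [[0.121, 0.993, 0.001], [0.993, -0.121, -0.0], [-0.0, 0.001, -1.0]]
ft_force: [-0.6, -0.2, -0.4]
grip_width: 0.0598
gripper_force: 0.0
```

Emit:
jog_arm([
  [0,0,-0.015],
  [0,0,-0.015],
  [0,0,-0.015],
  [0,0,-0.008],
  [0,0,0],
], hand=[0.06,0.06,0.06,0.06,0.06], yaw=[0,0,0,0,0])

```text
time_s: 16.18
position: [0.6675, 0.0246, 0.2943]
tool_rot: [[0.121, 0.993, -0.001], [0.993, -0.121, 0.0], [0.0, -0.001, -1.0]]
ft_force: [-0.4, 0.3, 0.6]
grip_width: 0.0602
gripper_force: 0.0
```

Emit:
jog_arm([
  [0,0,0],
  [0,0,0],
  [0,0,0],
  [0,0,0],
  [0,0,0],
], hand=[0.035,0.03,0.025,0.022,0.022], yaw=[0,0,0,0,0], grip_force=20)

```text
time_s: 16.8
position: [0.6682, 0.0244, 0.2943]
tool_rot: [[0.121, 0.993, -0.0], [0.993, -0.121, 0.0], [0.0, -0.0, -1.0]]
ft_force: [-0.1, 0.6, -1.3]
grip_width: 0.022
gripper_force: 0.0
```

Emit:
jog_arm([
  [0,0,-0.003],
  [0,0,0],
  [0,0,0],
  [0,0,0],
  [0,0,0],
], hand=[0.022,0.012,0.012,0.012,0.012], yaw=[0,0,0,0,0], grip_force=25)

```text
time_s: 17.42
position: [0.668, 0.0244, 0.2909]
tool_rot: [[0.121, 0.993, -0.001], [0.993, -0.121, 0.0], [0.0, -0.001, -1.0]]
ft_force: [-0.3, -0.6, -4.3]
grip_width: 0.0165
gripper_force: 24.4
```

```bash
cat > arc.py <<'E'
import sys
from h import *
# plan: bar centre path from measured TCP; args: theta0, thetas...
ex=np.array([.99266,-.12094])
R=np.hypot(.265,.006);ph=np.arctan2(.006,.265)
pt=lambda t:np.array([-R*np.cos(t+ph),R*np.sin(t+ph)])
th=[float(a) for a in sys.argv[1:]]
for a,b in zip(th,th[1:]):
    d=pt(b)-pt(a);print(round(b,3),(d[0]*ex).round(4),d[1].round(4))
o=env.observe();q=o["position"][:2]-[.79536,.00894]
print("local",q@ex,o["position"][2]-.054,"F",o["ft_force"],"grip",o["grip_width"],"th from x",np.arccos(-(q@ex)/R)-ph)
E
python3 arc.py 1.088 1.0 .9 .8 .7 .6 .5 .4 .3 .25 .2 .15 .1 .05 0.02 0
```

```text
1.0 [-0.0203  0.0025] -0.0113
0.9 [-0.0217  0.0026] -0.0149
0.8 [-0.0201  0.0025] -0.017
0.7 [-0.0184  0.0022] -0.019
0.6 [-0.0164  0.002 ] -0.0207
0.5 [-0.0143  0.0017] -0.0223
0.4 [-0.012   0.0015] -0.0236
0.3 [-0.0096  0.0012] -0.0247
0.25 [-0.0039  0.0005] -0.0127
0.2 [-0.0032  0.0004] -0.0128
0.15 [-0.0026  0.0003] -0.013
0.1 [-0.0019  0.0002] -0.0131
0.05 [-0.0013  0.0002] -0.0132
0.02 [-0.0005  0.0001] -0.0079
0.0 [-0.0002  0.    ] -0.0053
local -0.12826591011053784 0.23686276341015877 F [-0.32508947 -0.6266883  -4.31356233] grip 0.016540259613492963 th from x 1.0430548793602339
```

```bash
sed -i 's/P\[:,0\]\*c-P\[:,2\]\*s/P[:,0]*c+P[:,2]*s/' h.py; python3 fit.py | head -16
```

```text
press [ 0.79454002  0.00853478 -0.12209251  1.05519791] 
 [[-0.5  0.5]
 [ 0.6 -0.1]
 [-0.1 -0.2]
 [-0.3 -0.3]
 [ 0.2 -2. ]
 [-1.5 -0.8]
 [ 0.2 -0.7]
 [-0.3  0.1]
 [-0.2 -0.2]
 [-0.   1. ]
 [-0.   0.3]]
seat [[0.69627698 0.02059193 0.04      ]] handle [[0.67003406 0.02381201 0.28750776]]
cork [ 0.5492551   0.31291022 -1.28528654] [[-0.7  0.1]
 [-0.3  0.2]
 [ 0.3 -0.3]
```

```bash
python3 arc.py 1.045 1 .95 .9 .85 .8 .75 .7 .65 .6 .55 .5 .45 .4 .35 .3 .25 .2 .16 .12 .08 .05
```

```text
1.0 [-0.0102  0.0012] -0.006
0.95 [-0.0111  0.0013] -0.0072
0.9 [-0.0107  0.0013] -0.0077
0.85 [-0.0103  0.0013] -0.0083
0.8 [-0.0099  0.0012] -0.0088
0.75 [-0.0094  0.0011] -0.0093
0.7 [-0.0089  0.0011] -0.0097
0.65 [-0.0085  0.001 ] -0.0102
0.6 [-0.0079  0.001 ] -0.0106
0.55 [-0.0074  0.0009] -0.011
0.5 [-0.0068  0.0008] -0.0113
0.45 [-0.0063  0.0008] -0.0116
0.4 [-0.0057  0.0007] -0.0119
0.35 [-0.0051  0.0006] -0.0122
0.3 [-0.0045  0.0005] -0.0125
0.25 [-0.0039  0.0005] -0.0127
0.2 [-0.0032  0.0004] -0.0128
0.16 [-0.0021  0.0003] -0.0104
0.12 [-0.0017  0.0002] -0.0105
0.08 [-0.0013  0.0002] -0.0105
0.05 [-0.0007  0.0001] -0.0079
local -0.12826591011053784 0.23686276341015877 F [-0.32508947 -0.6266883  -4.31356233] grip 0.016540259613492963 th from x 1.0430548793602339
```

Emit:
jog_arm([
  [-0.0102,0.0012,-0.006],
  [-0.0111,0.0013,-0.0072],
  [-0.0107,0.0013,-0.0077],
  [-0.0103,0.0013,-0.0083],
  [-0.0099,0.0012,-0.0088],
], hand=[0.012,0.012,0.012,0.012,0.012], yaw=[0,0,0,0,0])

```text
time_s: 18.05
position: [0.6163, 0.0315, 0.2541]
tool_rot: [[0.12, 0.993, 0.004], [0.993, -0.12, 0.001], [0.002, 0.003, -1.0]]
ft_force: [2.4, 4.4, 1.5]
grip_width: 0.0167
gripper_force: 25.0
```

Emit:
jog_arm([
  [-0.0094,0.0011,-0.0093],
  [-0.0089,0.0011,-0.0097],
  [-0.0085,0.001,-0.0102],
  [-0.0079,0.001,-0.0106],
  [-0.0074,0.0009,-0.011],
], hand=[0.012,0.012,0.012,0.012,0.012], yaw=[0,0,0,0,0])

```text
time_s: 18.68
position: [0.574, 0.0368, 0.2032]
tool_rot: [[0.12, 0.993, 0.003], [0.993, -0.12, 0.002], [0.002, 0.002, -1.0]]
ft_force: [0.9, 5.4, 1.9]
grip_width: 0.0174
gripper_force: 25.6
```

```bash
python3 arc.py 1; python3 -c "
import numpy as np;print(np.hypot(.265,.006))"
```

```text
local -0.2231405377016482 0.1491877715820553 F [0.86890651 5.4206228  1.93067815] grip 0.017359623054168688 th from x 0.5475049546050977
0.26506791582535977
```

Emit:
jog_arm([
  [-0.0068,0.0008,-0.0113],
  [-0.0063,0.0008,-0.0116],
  [-0.0057,0.0007,-0.0119],
  [-0.0051,0.0006,-0.0122],
  [-0.0045,0.0005,-0.0125],
], hand=[0.012,0.012,0.012,0.012,0.012], yaw=[0,0,0,0,0])

```text
time_s: 19.3
position: [0.5454, 0.0404, 0.1434]
tool_rot: [[0.121, 0.993, 0.001], [0.993, -0.121, 0.002], [0.002, 0.001, -1.0]]
ft_force: [-2.2, 5.9, 1.8]
grip_width: 0.0167
gripper_force: 26.4
```

Emit:
jog_arm([
  [-0.0039,0.0005,-0.0127],
  [-0.0032,0.0004,-0.0128],
  [-0.0021,0.0003,-0.0104],
  [0,0,0],
  [0,0,0],
], hand=[0.012,0.012,0.012,0.012,0.012], yaw=[0,0,0,0,0])

```text
time_s: 19.92
position: [0.5358, 0.0415, 0.1069]
tool_rot: [[0.121, 0.993, -0.001], [0.993, -0.121, 0.002], [0.002, -0.001, -1.0]]
ft_force: [-1.2, 6.4, -3.7]
grip_width: 0.0168
gripper_force: 26.4
```

```bash
python3 - <<'E'
from h import *
p=[0.79454,.00853,-.1221]
b=env.get_image("side");cv2.imwrite("pics/s6.png",b[:,:,::-1])
o=env.observe();print(o["position"],o["ft_force"],o["wrist_torque"])
# orange bar pixels
h=cv2.cvtColor(b,cv2.COLOR_RGB2HSV);m=(h[...,0]<16)&(h[...,0]>5)&(h[...,1]>120)&(h[...,2]>100)
m[:, :240]=0;m[:,400:]=0;m[:150]=0;m[260:]=0
ys,xs=np.nonzero(m);print(len(xs),xs.min(),xs.max(),xs.mean(),ys.mean())
for t in(.05,.1,.15,.2,.25):print(t,proj("side",W(p,plate(t,[[-.265,.046,.006],[-.265,-.046,.006],[-.265,0,.006]]))).round(1).tolist())
E
```

```text
[0.5357984  0.04152736 0.10696282] [-1.14399886  6.42395654 -3.36730833] [ 0.99608499  0.10920178 -0.12371875]
63 336 347 340.3174603174603 207.20634920634922
0.05 [[345.8, 218.6], [323.1, 204.6], [334.3, 211.5]]
0.1 [[345.7, 215.3], [322.8, 201.3], [334.1, 208.2]]
0.15 [[345.4, 212.0], [322.4, 198.1], [333.7, 204.9]]
0.2 [[344.9, 208.9], [321.8, 194.9], [333.1, 201.8]]
0.25 [[344.2, 205.9], [321.0, 191.9], [332.4, 198.8]]
```

Emit:
jog_arm([
  [-0.0014,0.0002,-0.008],
  [-0.0013,0.0002,-0.008],
  [-0.001,0.0001,-0.008],
  [-0.0007,0.0001,-0.006],
  [-0.0002,0,-0.004],
], hand=[0.012,0.012,0.012,0.012,0.012], yaw=[0,0,0,0,0])

```text
time_s: 20.6
position: [0.5315, 0.042, 0.0732]
tool_rot: [[0.121, 0.993, -0.0], [0.993, -0.121, 0.002], [0.002, -0.0, -1.0]]
ft_force: [-1.7, 5.7, -0.6]
grip_width: 0.0167
gripper_force: 27.2
```

Emit:
jog_arm([
  [0,0,-0.002],
  [0,0,-0.001],
  [0,0,-0.001],
  [0,0,0],
  [0,0,0],
], hand=[0.012,0.012,0.012,0.012,0.012], yaw=[0,0,0,0,0])

```text
time_s: 21.22
position: [0.5313, 0.042, 0.0693]
tool_rot: [[0.121, 0.993, -0.001], [0.993, -0.121, 0.002], [0.002, -0.001, -1.0]]
ft_force: [-4.3, 6.4, -2.2]
grip_width: 0.0172
gripper_force: 27.1
```

Emit:
jog_arm([
  [0.0002,0,-0.001],
  [0,0,-0.001],
  [0,0,-0.001],
  [0,0,0],
  [0,0,0],
], hand=[0.012,0.012,0.012,0.012,0.012], yaw=[0,0,0,0,0])

```text
time_s: 21.85
position: [0.5311, 0.042, 0.0662]
tool_rot: [[0.121, 0.993, -0.001], [0.993, -0.121, 0.002], [0.002, -0.002, -1.0]]
ft_force: [-4.1, 6.4, -0.9]
grip_width: 0.0172
gripper_force: 27.2
```

Emit:
jog_arm([
  [0,0,-0.001],
  [0,0,-0.001],
  [0,0,0],
  [0,0,0],
  [0,0,0],
], hand=[0.012,0.012,0.012,0.012,0.012], yaw=[0,0,0,0,0])

```text
time_s: 22.48
position: [0.531, 0.042, 0.0641]
tool_rot: [[0.121, 0.993, -0.002], [0.993, -0.121, 0.002], [0.002, -0.002, -1.0]]
ft_force: [-4.8, 5.9, -1.3]
grip_width: 0.0167
gripper_force: 27.3
```

Emit:
jog_arm([
  [0.0002,0,-0.001],
  [0,0,-0.001],
  [0,0,0],
  [0,0,0],
  [0,0,0],
], hand=[0.012,0.012,0.012,0.012,0.012], yaw=[0,0,0,0,0])

```text
time_s: 23.1
position: [0.531, 0.042, 0.062]
tool_rot: [[0.121, 0.993, -0.002], [0.993, -0.121, 0.002], [0.002, -0.003, -1.0]]
ft_force: [-4.7, 5.2, -1.4]
grip_width: 0.017
gripper_force: 27.3
```

Emit:
jog_arm([
  [0,0,-0.001],
  [0,0,-0.001],
  [0,0,0],
  [0,0,0],
  [0,0,0],
], hand=[0.012,0.012,0.012,0.012,0.012], yaw=[0,0,0,0,0])

```text
time_s: 23.72
position: [0.5309, 0.042, 0.0602]
tool_rot: [[0.121, 0.993, -0.003], [0.993, -0.121, 0.002], [0.002, -0.003, -1.0]]
ft_force: [-5.9, 5.5, -0.2]
grip_width: 0.0168
gripper_force: 27.6
```

```bash
python3 - <<'E'
from h import *
p=[0.79454,.00853,-.1221]
b=env.get_image("side");cv2.imwrite("pics/s7.png",b[:,:,::-1])
h=cv2.cvtColor(b,cv2.COLOR_RGB2HSV);m=(h[...,0]<16)&(h[...,0]>5)&(h[...,1]>120)&(h[...,2]>100)
m[:, :240]=0;m[:,400:]=0;m[:150]=0;m[260:]=0
ys,xs=np.nonzero(m);print(len(xs),xs.min(),xs.max(),ys.min(),ys.max(),xs.mean(),ys.mean())
for t in(-.1,-.05,0,.05,.1):
    q=proj("side",W(p,plate(t,[[-.265,.046,.006],[-.265,-.046,.006]])));k=(xs.mean()-q[1,0])/(q[0,0]-q[1,0]);print(t,(q[1]+k*(q[0]-q[1])).round(1))
E
```

```text
58 336 347 214 223 341.0344827586207 218.68965517241378
-0.1 [341.  226.2]
-0.05 [341.  222.5]
0 [341. 219.]
0.05 [341.  215.6]
0.1 [341.  212.4]
```

Emit:
jog_arm([
  [0,0,-0.001],
  [0,0,0],
  [0,0,0],
  [0,0,0],
  [0,0,0],
], hand=[0.012,0.012,0.012,0.012,0.012], yaw=[0,0,0,0,0])

```text
time_s: 24.4
position: [0.5309, 0.042, 0.06]
tool_rot: [[0.121, 0.993, -0.002], [0.993, -0.121, 0.002], [0.001, -0.002, -1.0]]
ft_force: [-9.1, 6.3, 9.4]
grip_width: 0.017
gripper_force: 28.4
```

Emit:
jog_arm([
  [0,0,-0.001],
  [0,0,0],
  [0,0,0],
  [0,0,0],
  [0,0,0],
], hand=[0.012,0.012,0.012,0.012,0.012], yaw=[0,0,0,0,0])

```text
time_s: 25.02
position: [0.531, 0.042, 0.0599]
tool_rot: [[0.121, 0.993, -0.001], [0.993, -0.121, 0.002], [0.001, -0.002, -1.0]]
ft_force: [-11.2, 5.2, 17.6]
grip_width: 0.0169
gripper_force: 29.3
```

Contact: Fz jumped to +17 N. I'll ease off, then release.

Emit:
jog_arm([
  [0,0,0.001],
  [0,0,0.0005],
  [0,0,0],
  [0,0,0],
  [0,0,0],
], hand=[0.012,0.012,0.05,0.05,0.05], yaw=[0,0,0,0,0])

```text
time_s: 25.65
position: [0.5324, 0.0408, 0.0598]
tool_rot: [[0.121, 0.993, 0.001], [0.993, -0.121, -0.0], [-0.0, 0.001, -1.0]]
ft_force: [0.3, -0.0, -0.2]
grip_width: 0.0495
gripper_force: 0.0
```

Emit:
jog_arm([
  [0,0,0.01],
  [0,0,0.02],
  [0,0,0.04],
  [0,0,0.05],
  [0,0,0.05],
], hand=[0.05,0.05,0.05,0.05,0.05], yaw=[0,0,0,0,0])

```text
time_s: 26.28
position: [0.5318, 0.041, 0.232]
tool_rot: [[0.121, 0.993, 0.001], [0.993, -0.121, -0.0], [-0.0, 0.001, -1.0]]
ft_force: [0.9, -1.0, -0.2]
grip_width: 0.0503
gripper_force: 0.0
```

Emit:
jog_arm([
  [-0.03,0,0.03],
  [-0.03,0,0.03],
  [0,0,0],
  [0,0,0],
  [0,0,0],
], hand=[0.05,0.05,0.05,0.05,0.05], yaw=[0,0,0,0,0])

```text
time_s: 26.9
position: [0.4724, 0.0409, 0.2886]
tool_rot: [[0.121, 0.993, -0.002], [0.993, -0.121, 0.0], [0.0, -0.002, -1.0]]
ft_force: [0.1, 0.7, 0.0]
grip_width: 0.0504
gripper_force: 0.0
```

```bash
python3 - <<'E'
from h import *
p=[0.79454,.00853,-.1221]
b=env.get_image("side");cv2.imwrite("pics/s8.png",b[:,:,::-1])
h=cv2.cvtColor(b,cv2.COLOR_RGB2HSV);m=(h[...,0]<16)&(h[...,0]>5)&(h[...,1]>120)&(h[...,2]>100)
n,l,s,c=cv2.connectedComponentsWithStats(m.astype(np.uint8))
for i in range(1,n):
    if s[i][4]>25 and 230<c[i][0]<420:print(s[i],c[i].round(1))
for t in(-.1,-.05,0,.05):print(t,proj("side",W(p,plate(t,[-.265,0,.006]))).round(1))
o=env.observe();print(o["position"],o["ft_force"])
# cork near end under plate, expected corners
print(proj("side",W(p,[[-.138,.024,.054],[-.138,.024,.026],[-.099,.024,.04]])).round(1), b[225:245:2,300:312:3].tolist()[0])
E
```

```text
[225 140  16   6  29] [230.8 142.5]
[323 207  25  17 134] [334.9 214.9]
-0.1 [[334.  221.8]]
-0.05 [[334.3 218.3]]
0 [[334.3 214.8]]
0.05 [[334.3 211.5]]
[0.47234305 0.04094022 0.28859443] [ 0.03254912  0.20285915 -0.38487698]
[[309.3 240.8]
 [309.5 248.1]
 [299.4 251.2]] [[225, 228, 231], [224, 227, 230], [226, 229, 232], [227, 229, 232]]
```

The handle centroid at (334.9,214.9) matches a plate angle of 0, so the plate is resting level on the cork. The arm is clear.

```bash
python3 -c "
from rig import env
print(env.close_job())"
```

```text
the job is handed in; nothing more can be done
None
```

The cork lies on the rail against the back stop, the plate was lowered by its handle and rests level on it (briefly 18 N at contact, eased off before letting go), and the job was handed in at about 27 s with the arm clear; no verdict came back.

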